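Set the stop key in the spray rest and lay a sample carrier against it

TASK

Take the stop key from its cradle, carry it well clear of the sloping face, set its spring foot on the plain left end of that face with the foot partly pushed in, and slide it to the right along the face without lifting it until the foot drops into the one open keyway; stop there for a moment, then push the key down fully home and let go. Then lay the sample carrier flat and square on the face, wholly on it, with one side against the long side of the key, and let go. Do not knock over the bottles, jars or cup standing around.

Things in the scene. Friction and masses are not known exactly. Their poses are not given: they have to be found in the camera images.
- face: Sloping aluminium face of the spray rest, 124 mm up the slope by 280 mm side to side, tilted 28 degrees to look up and back at the robot. Origin: centre of its surface. x up the slope, y to the left seen from the robot, z square out of it. Five 11 mm wide dark keyways run up the slope, full length, at y +68, +42, +16, -10, -36 mm: four are plugged flush, one (unknown) is open, 15 mm deep.
- rest: The spray rest carrying the face: grey base plate 150 by 300 mm, fixed. Origin: centre of its underside on the table, 75 mm below the face's centre. The face is plain left of y +81 mm and right of y -49 mm; a lip along its low edge (x -62 to -68 mm) stands 6 mm proud; no side walls.
- key: Steel stop key, loose, about 0.22 kg. Shoulder block 70 (x) by 26 (y) by 14 mm high; on it a grip fin 50 mm long (x), 14 mm thick (y), from 14 to 62 mm high. Origin: centre of the shoulder's underside, z up the fin. Both ends and both sides alike. It stands upright in its cradle. Home in the keyway, its shoulder lies on the face, foot in the keyway with 2 mm play each side.
- foot_tip (a point): Middle of the lower edge of the key's spring foot, a blade 54 mm long (x), 7 mm thick (y), rounded below, that sticks 12 mm out of the shoulder's underside along -z. It can be pushed in up to 10 mm: 1.4 N to start, then 0.35 N per mm (about 4 N when 7 mm in), and springs out again.
- cradle: Grey plastic cradle of the key, 100 by 70 mm, fixed, on the left or the right of the rest: two rails along its x, tops 22 mm above the table; the key's shoulder lies on them and its foot hangs between. Origin: centre of the underside.
- carrier: Plywood sample carrier, loose, about 0.16 kg: plate 90 (x) by 80 (y) by 10 mm with a grip fin at its centre, 14 mm thick (x), 44 mm long (y), from 10 to 60 mm high. Origin: centre of the underside, z up. It starts on the pad. Against the key, one of its 90 mm edges (a y face) meets the long side of the shoulder: the origins are then 53 mm apart along y.
- pad: Grey pad 120 by 120 by 10 mm, fixed, on the other side of the rest from the cradle; the carrier lies on it. Origin: centre of the underside.
- bottle_a: White bottle, 56 mm across, 130 mm high, a loose bystander standing on the table. Origin: centre of its underside.
- bottle_b: White bottle, 56 mm across, 130 mm high, a loose bystander standing on the table. Origin: centre of its underside.
- jar_a: Amber jar, 44 mm across, 55 mm high, a loose bystander standing on the table. Origin: centre of its underside.
- jar_b: Clear jar, 50 mm across, 60 mm high, a loose bystander standing on the table. Origin: centre of its underside.
- cup: Grey cup, 70 mm across, 70 mm high, a loose bystander standing on the table. Origin: centre of its underside.
There are look-alikes about, which are no part of the job. Leave any pink look-alike of the key alone.

How it is judged (in metres and radians):
On the way, in this order (a step that is already met when the one before it is completed fails the run):
1. the key's foot rests on the plain left end of the face, the key square to the face (z of foot_tip in the frame of face between -0.0025 and 0.003 m and z of key in the frame of face below 0.0105 m and y of key in the frame of face between 0.083 and 0.145 m and x of key in the frame of face between -0.06 and 0.06 m and angle between the z axis of key and the z axis of face, either way round below 0.12 rad), for 0.1 s.
2. the foot has dropped into the open keyway and the key, still held, has stopped (z of foot_tip in the frame of face below -0.004 m and y of key in the frame of face between -0.05 and 0.08 m and x of key in the frame of face between -0.05 and 0.05 m and linear speed of key below 0.012 m/s and contact force between the fingers and key above 0.5 N), for 0.2 s.
3. the key is fully home in the keyway and let go (z of key in the frame of face between -0.004 and 0.003 m and z of foot_tip in the frame of face below -0.008 m and angle between the z axis of key and the z axis of face, either way round below 0.12 rad and x of key in the frame of face between -0.03 and 0.03 m and angle between the x axis of key and the x axis of face, either way round below 0.2 rad and contact force between the fingers and key below 0.2 N and linear speed of key below 0.02 m/s), for 0.2 s.
At the end, for the whole second after the job is handed in: Key home in the open keyway: shoulder within 4 mm of the face, foot 8 mm or more below it, square within 7 degrees. Carrier flat (4 mm, 6 degrees), turned under 9 degrees, wholly on the face, gap to the key's shoulder at most 8 mm. Both let go and at rest (all of step 3 and z of carrier in the frame of face between -0.003 and 0.004 m and angle between the z axis of carrier and the z axis of face, either way round below 0.1 rad and angle between the x axis of carrier and the x axis of face, either way round below 0.15 rad and x of carrier in the frame of face between -0.025 and 0.025 m and y of carrier in the frame of face between -0.106 and 0.106 m and (y of carrier in the frame of key between 0.044 and 0.061 m or y of carrier in the frame of key between -0.061 and -0.044 m) and contact force between the fingers and carrier below 0.2 N and linear speed of carrier below 0.02 m/s); the robot touches nothing.
It fails at once if the key's foot is lifted off the face between the left end and the right end (10 to 22 mm above it, key square to it) (angle between the z axis of key and the z axis of face, either way round below 0.12 rad and z of foot_tip in the frame of face between 0.01 and 0.022 m and y of foot_tip in the frame of face between -0.12 and 0.075 m and x of foot_tip in the frame of face between -0.06 and 0.06 m).
It fails at once if a bottle, jar or the cup is knocked over (angle between any of bottle_a, bottle_b, jar_a, jar_b, cup's own z axis and vertical above 0.5 rad).
It also fails if it takes over 72 s, if anything falls off the work surface, if the arm or the gripper's body presses on something with over 40 N, if the wrist force passes 120 N, or if a joint passes its speed limit or range.

ROBOT

A 6-joint arm with a two-finger parallel gripper is mounted at the origin on the work surface. World frame = base frame: x ahead of the robot, y to its left, z up, the work surface at z = 0. Lengths are in m, angles in degrees, forces in N, time in s.
With the tool pointing down it reaches from about 0.325 to 0.775 m from the base axis. Payload 9.3 kg.
Tool frame: the origin (TCP) lies at the very end of the fingers, on their centre line; the grasp point (between the pads) lies 19 mm behind it; z points along the fingers, y is the direction in which the jaws open and shut (so a half turn about z gives the same grasp; the last joint's range is limited). The gripper opens to 85 mm and grips with 20 to 120 N. Pads are 22 mm wide; open, the fingers measure 114 mm over their backs; the gripper's body (76 mm by 85 mm) begins 54 mm behind the grasp point. The pads swing forward as they close: fully open they stand 13 mm farther back than shut.
Start: joints at [64.824, 14.817, 1.232, 76.415, 0, 81.257], TCP at [0.156, 0.528, 0.231] pointing down, gripper open.
Joint ranges: [-174.27, 174.27], [-52.1, 104.24], [-59.71, 78.15], [-110.17, 111.67], [-87.03, 83.33], [-180, 180]. Speed limits (degrees/s): [127.2, 127.2, 159.86, 180, 180, 180].

INTERFACE

Orientations are given as a 3x3 rotation matrix whose columns are the frame's x, y, z axes.
In Python, from station import robot, camera, camera_info gives the robot as it stands.
- The arm moves only by the tool drive_tool, never from a script. Its argument "increments" is a list of rows, each a list of 3 entries, a list of its own where there are three numbers: the shift along the tool's x, y, z in cm, then the turn, a rotation vector about the tool's x, y, z in degrees, then the finger opening in cm, from 0 to 8.54. A call has exactly 5 rows; each row shifts and turns the commanded pose from where the row before left it, along the tool's axes as they then stand; what a row does not reach is not made up. A row lasts 1/8 s, in which the tool goes at most 62.5 mm and 10.7 degrees, less where a joint would pass 70% of its speed; a pose out of reach is approached as far as the arm can. A call is refused whole if a number of a shift passes 6.25 or a number of a turn 10.7, either way. A call with a gripper value outside its range is refused whole. The fingers move at their own pace and stop on an object; "squeeze" is the grip in N (left out, the last holds). Time passes only in rows, so rows that do not move let the fingers close, or fill a call up. It gives the time, the measured TCP pose, the force and the opening at its end, in the units of the state.
- robot.get_obs(): the state, without advancing time (a new reading comes with each control period).
- camera(name): name is "side" or "top"; returns the picture (400x640x3 uint8, red, green, blue); there is no depth.
- camera_info(name): a dict with "K" (3x3 intrinsics, pixels), "view" (4x4, takes a point from world to camera coordinates). Camera axes: x right, y down, z forward; pixel columns grow to the right and rows downward; lengths in m; the calibration is good to about 2 mm. A picture is of the moment at which its call begins. camera_info takes no time and is no camera call.
- robot.sign_off(): hands the job in, once; it reports no verdict.
The state is a dict: "time": time; "q": joint angles; "joint_vel": joint speeds; "tau": joint torques, N m; "tcp_pos": TCP position; "eef_rot": TCP orientation; "contact_force": force on the tool from outside, world axes, zero at the start; "ft_torque": the same for the moment, N m; "gripper_width": opening from 0.0 (shut) to 1.0 (fully open).
Only numpy, scipy, OpenCV 4.12 (cv2) and the standard library are available. Lean on these libraries where they do the work, as an engineer would, in place of code of your own. Each camera call takes 0.05 s, during which the arm holds its last target.

## Working session

There is one attempt and no reset: what is moved stays moved. The work goes in short steps, Python scripts to look and compute and a tool call to move; the robot and the scene stay as the last step left them, time stands still between calls to the robot, and variables do not carry over. Pictures are saved under pics/ and viewed, and the job is handed in when it is done.

Besides the shell and the picture viewer there is one more tool, called after "Call:" in YAML: its name, and indented under it one key for each argument. drive_tool: Moves the arm, as the interface text tells. Its arguments: {"type":"object","properties":{"increments":{"type":"array"},"squeeze":{"type":"number"}},"required":["increments"]}

```bash
ls; mkdir -p pics; python3 - <<'E'
from station import robot,camera,camera_info
import cv2
o=robot.get_obs()
for k,v in o.items(): print(k,v)
for n in("top","side"):
    cv2.imwrite(f"pics/{n}0.png",cv2.resize(camera(n)[:,:,::-1],(800,500)) if 0 else camera(n)[:,:,::-1]); i=camera_info(n); print(n,i["K"],i["view"])
E
```

```text
pics
time 0.0
q [ 6.48245874e+01  1.48503437e+01  1.18892115e+00  7.64165355e+01
 -2.98569297e-04  8.12575122e+01]
joint_vel [-0.0429976   0.13982326 -0.05608971 -0.06094183 -0.0361774  -0.02888832]
tau [-5.81271997e-04 -5.55637407e+01  3.44531751e+01  1.37402338e-02
 -2.51918946e-04  2.08030730e-05]
tcp_pos [0.15546257 0.52726459 0.23066439]
eef_rot [[-9.59151513e-01  2.82892287e-01 -5.74081682e-04]
 [ 2.82892797e-01  9.59150741e-01 -1.23359579e-03]
 [ 2.01656138e-04 -1.34560884e-03 -9.99999074e-01]]
contact_force [-0.59662734 -0.00435338 -0.31474389]
ft_torque [-0.00488987 -0.06087706 -0.02045902]
gripper_width 1.0014640141686733
top [[374.93517325   0.         323.8970771 ]
 [  0.         374.93517325 208.91360349]
 [  0.           0.           1.        ]] [[ 0.01806299 -0.99977336  0.01126733 -0.07254898]
 [-0.99030413 -0.01944207 -0.137549    0.58146874]
 [ 0.13773689 -0.00867353 -0.99043088  1.17622841]
 [ 0.          0.          0.          1.        ]]
side [[481.70253355   0.         312.00802484]
 [  0.         481.70253355 211.23688146]
 [  0.           0.           1.        ]] [[ 0.97333273 -0.22939162  0.00169562 -0.55643375]
 [-0.1635726  -0.69920015 -0.69596203  0.12673966]
 [ 0.16083343  0.67712527 -0.71807658  1.1329407 ]
 [ 0.          0.          0.          1.        ]]
```

View pics/top0.png

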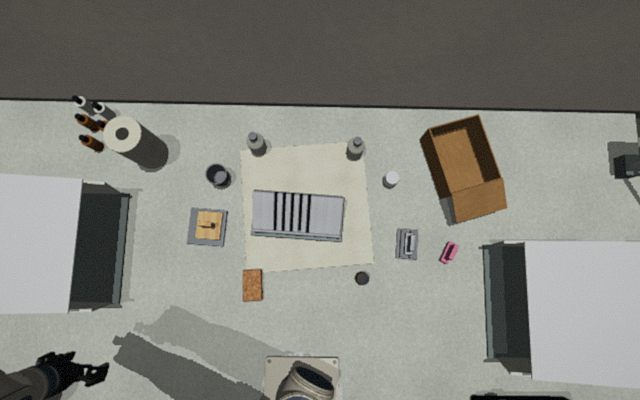

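View pics/side0.png

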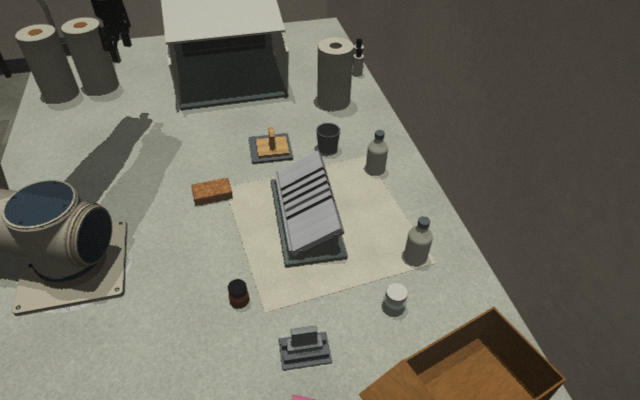

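The top view shows the face around (298,215) and the pad with the carrier at (208,226). The grey key in its cradle is at (406,243), and a pink look-alike lies at (449,252), which I'll leave alone. In the side view the key is at (304,340). The grey one in the cradle fits the description, so I'll confirm it in an enlarged crop and look at the keyways too.

```bash
python3 - <<'E'
import cv2,numpy as np
t=cv2.imread("pics/top0.png");s=cv2.imread("pics/side0.png")
def c(im,x0,y0,w,h,k,n): cv2.imwrite(n,cv2.resize(im[y0:y0+h,x0:x0+w],None,fx=k,fy=k,interpolation=cv2.INTER_CUBIC))
c(t,240,180,112,70,7,"pics/c_face.png");c(t,380,215,90,60,8,"pics/c_key.png");c(s,260,310,90,70,8,"pics/c_skey.png")
c(s,265,140,90,130,4.5,"pics/c_sface.png");c(t,178,195,60,60,8,"pics/c_car.png")
E
```

```text
(no output)
```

View pics/c_face.png

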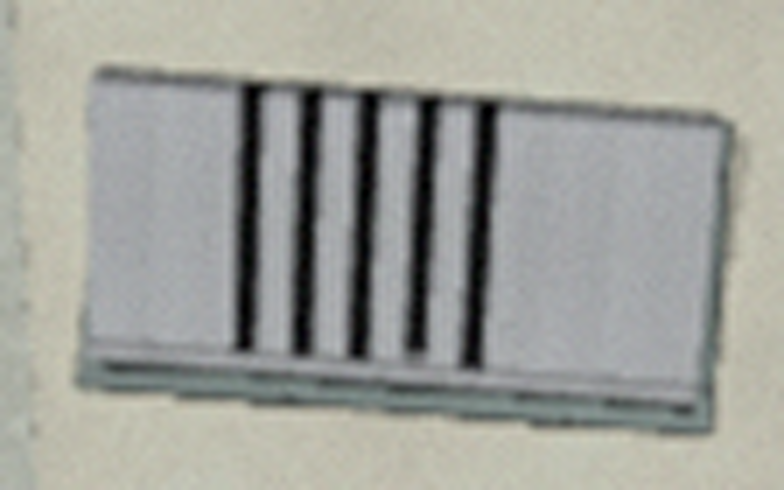

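View pics/c_key.png

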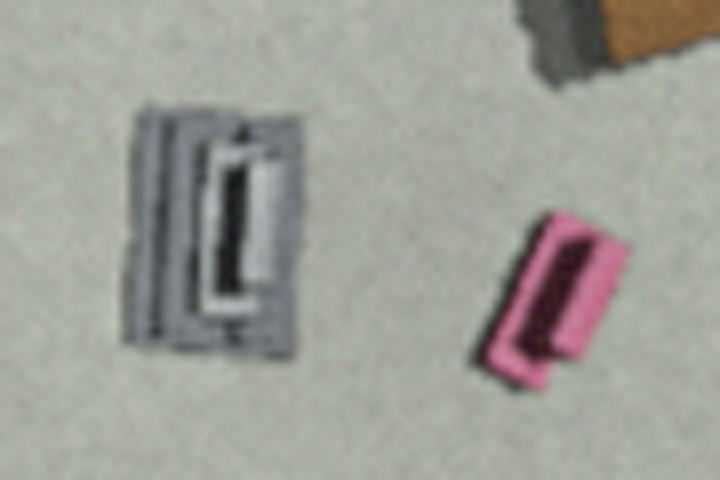

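View pics/c_skey.png

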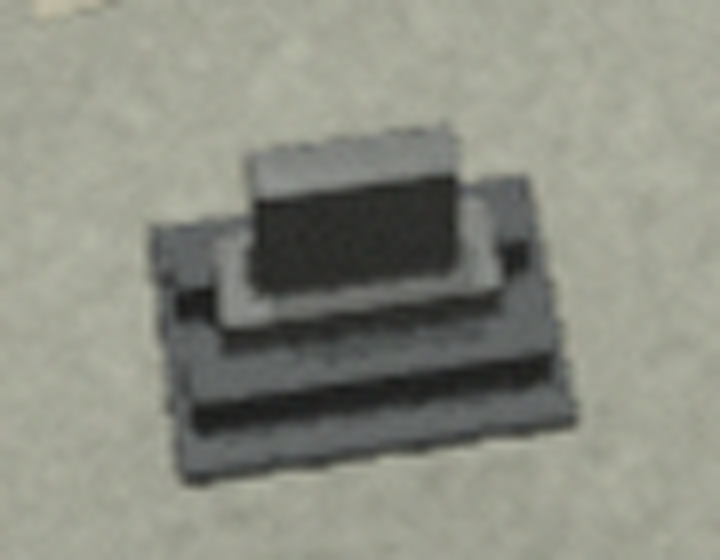

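View pics/c_sface.png

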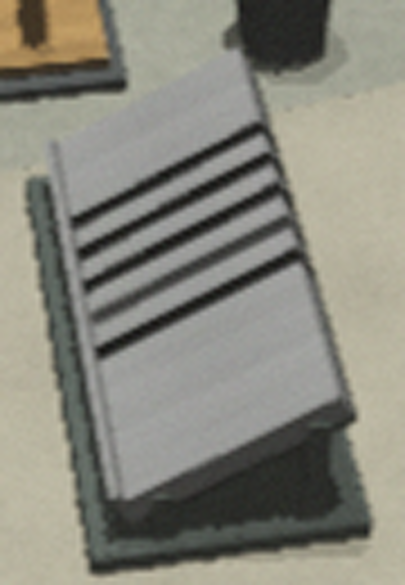

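View pics/c_car.png

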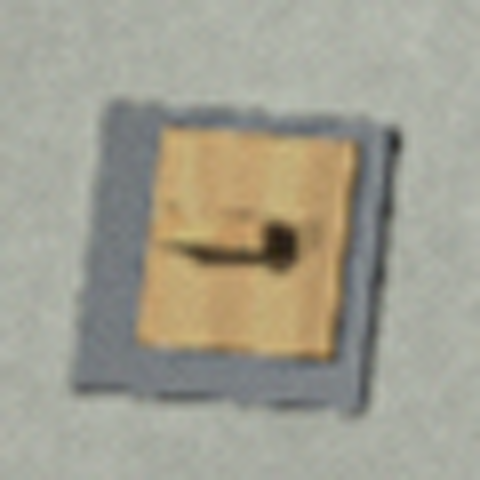

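The crops show the grey key standing upright in the cradle, which confirms it as the one meant; the other is pink. In the side view the fourth stripe from the left (y −10) shows a lighter inner wall, from crop (95,318) to (285,222), so it is probably the open one. The carrier's fin is at about (213,225). Next I'll fit the poses.

```bash
cat > h.py <<'E'
import numpy as np,cv2
from station import robot,camera,camera_info
from scipy.optimize import least_squares
from scipy.spatial.transform import Rotation as R
def proj(n,P):
    i=camera_info(n);P=np.atleast_2d(P);c=P@i["view"][:3,:3].T+i["view"][:3,3];p=c@i["K"].T;return p[:,:2]/p[:,2:]
def ray(n,uv,z):
    i=camera_info(n);Rm=i["view"][:3,:3];C=-Rm.T@i["view"][:3,3]
    d=(Rm.T@np.linalg.inv(i["K"])@np.array([uv[0],uv[1],1.0]));return C+d*(z-C[2])/d[2]
def unc(c,x0,y0,k): return (np.array(c,float)+.5)/k-.5+[x0,y0]
Tilt=R.from_euler('y',-28,degrees=True).as_matrix()
def faceR(yaw): return R.from_euler('z',yaw).as_matrix()@Tilt
def fit(obs,frame,x0):
    # obs: list of (cam, local pts, px); frame(p)->(R,t)
    def f(p):
        Rm,t=frame(p);return np.concatenate([(proj(n,L@Rm.T+t)-px).ravel() for n,L,px in obs])
    r=least_squares(f,x0,loss='soft_l1');return r
E
python3 - <<'E'
from h import *
for n in("top","side"):
    i=camera_info(n);print(n,-i["view"][:3,:3].T@i["view"][:3,3])
ys=[.068,.042,.016,-.010,-.036]
up=[(.062,y,0) for y in ys];lo=[(-.062,y,0) for y in ys]
L=np.array(up+lo+[(.062,.14,0),(.062,-.14,0)])
T=unc([(255,88),(312,92),(370,97),(430,100),(487,105),(243,350),(300,355),(358,360),(415,355),(473,367),(97,72),(728,118)],240,180,7)
S=unc([(262,128),(268,158),(277,188),(285,222),(297,257),(77,220),(82,252),(88,287),(95,318),(100,353),(237,50),(345,405)],265,140,4.5)
fr=lambda p:(faceR(p[2]),np.array([p[0],p[1],.075]))
for nm,obs in(("both",[("top",L,T),("side",L,S)]),("top",[("top",L,T)]),("side",[("side",L,S)])):
    r=fit(obs,fr,[.5,.05,0]);print(nm,r.x[:2],np.degrees(r.x[2]),np.abs(r.fun).max())
    if nm=="both":print(r.fun.reshape(-1,2).round(1).tolist())
# key fin top: top-view
z=.084
K=unc([(247,163),(280,163),(272,285),(240,280)],380,215,8)
print("fin corners",[ray("top",p,z)[:2].round(4).tolist() for p in K])
Ks=unc([(248,157),(450,125),(457,175),(255,198)],260,310,8)
print("side fin",[ray("side",p,z)[:2].round(4).tolist() for p in Ks])
C=unc([(165,127),(357,142),(332,357),(138,345)],178,195,8)
print("plate",[ray("top",p,.02)[:2].round(4).tolist() for p in C])
E
```

```text
top [ 0.41513131 -0.05102553  1.24577082]
side [ 0.38011158 -0.80616762  0.90268767]
both [0.56332657 0.024238  ] -3.475376814729831 1.5055837743654195
[[-0.3, 0.4], [-0.1, 0.5], [0.0, 0.4], [-0.1, 0.7], [0.1, 0.6], [0.2, -0.2], [0.2, -0.3], [-0.0, -0.4], [-0.1, 1.0], [-0.3, -0.1], [-1.0, 0.8], [-0.8, 1.4], [0.6, -0.1], [1.2, -0.1], [1.2, 0.2], [1.5, -0.2], [0.9, -0.6], [-0.3, 1.2], [-0.1, 1.0], [-0.1, 0.3], [-0.3, 0.7], [0.0, 0.5], [1.1, -0.5], [-0.5, -1.5]]
top [0.56467996 0.02375155] -3.3379719121468288 0.9016416149795248
side [0.56241086 0.02486446] -3.490550979492999 1.6321357590238676
fin corners [[0.5004, -0.3315], [0.5006, -0.3443], [0.4534, -0.3405], [0.4551, -0.3282]]
side fin [[0.4515, -0.3306], [0.5005, -0.3332], [0.499, -0.3467], [0.4509, -0.3417]]
plate [[0.5724, 0.3512], [0.5678, 0.2723], [0.4795, 0.2775], [0.4829, 0.3564]]
```

```bash
cat >> h.py <<'E'
def yawdown(d): # tool down, tool y along object's y with object yaw d (deg), x reversed
    return R.from_euler('z',d,degrees=True).as_matrix()@np.diag([-1.,1,-1])
FP=np.array([.5635,.0242,.075]);FY=-3.4
def FR(): return faceR(np.radians(FY))
def face_tool(x,y,z,quarter=0): # TCP pose at face coords, tool z into face
    Rm=FR()@np.diag([-1.,1,-1])
    if quarter: Rm=Rm@R.from_euler('z',quarter,degrees=True).as_matrix()
    return FP+FR()@np.array([x,y,z]),Rm
def plan(pos,Rm,N,show=True,start=None):
    o=robot.get_obs();p0,R0=(np.array(o["tcp_pos"]),np.array(o["eef_rot"])) if start is None else start
    rv=R.from_matrix(R0.T@Rm).as_rotvec(degrees=True)
    Rs=R.from_matrix(R0)
    st=R.from_rotvec(rv/N,degrees=True)
    d=(np.array(pos)-p0)/N
    for i in range(N):
        s=Rs.inv().apply(d)*100
        print([s.round(2).tolist(),(rv/N).round(2).tolist()]);Rs=Rs*st
def infcs():
    o=robot.get_obs();Fr=FR();T=np.array(o["tcp_pos"]);E=np.array(o["eef_rot"])
    print("t",round(o["time"],2),"tcp",T.round(4),"face",(Fr.T@(T-FP)*1000).round(1),"rotface",R.from_matrix((Fr@np.diag([-1.,1,-1])).T@E).as_rotvec(degrees=True).round(2),"F",np.round(o["contact_force"],1),"Fface",(Fr.T@o["contact_force"]).round(1),"g",round(o["gripper_width"],3),"q",np.round(o["q"],0))
E
python3 - <<'E'
from h import *
A=([.40,.10,.22],yawdown(-4.3));plan(*A,9)
print();plan([.4765,-.337,.13],yawdown(-4.3),9,start=(np.array(A[0]),A[1]))
E
```

```text
[[-3.95, -3.79, 0.12], [-0.01, -0.0, -1.35]]
[[-3.86, -3.88, 0.12], [-0.01, -0.0, -1.35]]
[[-3.77, -3.97, 0.12], [-0.01, -0.0, -1.35]]
[[-3.67, -4.05, 0.12], [-0.01, -0.0, -1.35]]
[[-3.58, -4.14, 0.12], [-0.01, -0.0, -1.35]]
[[-3.48, -4.22, 0.12], [-0.01, -0.0, -1.35]]
[[-3.38, -4.3, 0.12], [-0.01, -0.0, -1.35]]
[[-3.27, -4.38, 0.12], [-0.01, -0.0, -1.35]]
[[-3.17, -4.46, 0.12], [-0.01, -0.0, -1.35]]

[[-1.21, -4.78, 1.0], [0.0, 0.0, 0.0]]
[[-1.21, -4.78, 1.0], [0.0, 0.0, 0.0]]
[[-1.21, -4.78, 1.0], [0.0, 0.0, 0.0]]
[[-1.21, -4.78, 1.0], [0.0, 0.0, 0.0]]
[[-1.21, -4.78, 1.0], [0.0, 0.0, 0.0]]
[[-1.21, -4.78, 1.0], [0.0, 0.0, 0.0]]
[[-1.21, -4.78, 1.0], [0.0, 0.0, 0.0]]
[[-1.21, -4.78, 1.0], [0.0, 0.0, 0.0]]
[[-1.21, -4.78, 1.0], [0.0, 0.0, 0.0]]
```

Call:
drive_tool:
  increments:
    - [[-3.95, -3.8, 0.1], [0, 0, -1.35], 6]
    - [[-3.85, -3.9, 0.1], [0, 0, -1.35], 6]
    - [[-3.75, -3.95, 0.1], [0, 0, -1.35], 6]
    - [[-3.65, -4.05, 0.1], [0, 0, -1.35], 5]
    - [[-3.6, -4.15, 0.1], [0, 0, -1.35], 4.5]
  squeeze: 80

```text
time: 0.72
tcp_pos: [0.2916, 0.2884, 0.2261]
eef_rot: [[-0.986, 0.167, 0.0], [0.167, 0.986, -0.0], [-0.0, -0.0, -1.0]]
contact_force: [0.9, 0.8, -0.0]
gripper_width: 0.528
```

Call:
drive_tool:
  increments:
    - [[-3.5, -4.2, 0.1], [0, 0, -1.35], 4]
    - [[-3.4, -4.3, 0.1], [0, 0, -1.35], 4]
    - [[-3.3, -4.4, 0.1], [0, 0, -1.35], 4]
    - [[-3.2, -4.45, 0.1], [0, 0, -1.35], 4]
    - [[-1.2, -4.8, 1], [0, 0, 0], 4]

```text
time: 1.35
tcp_pos: [0.4106, 0.0494, 0.2122]
eef_rot: [[-0.997, 0.075, 0.001], [0.075, 0.997, -0.0], [-0.001, 0.0, -1.0]]
contact_force: [0.8, 0.3, 0.2]
gripper_width: 0.469
```

Call:
drive_tool:
  increments:
    - [[-1.2, -4.8, 1], [0, 0, 0], 4]
    - [[-1.2, -4.8, 1], [0, 0, 0], 4]
    - [[-1.2, -4.8, 1], [0, 0, 0], 4]
    - [[-1.2, -4.8, 1], [0, 0, 0], 4]
    - [[-1.2, -4.8, 1], [0, 0, 0], 4]

```text
time: 1.98
tcp_pos: [0.4511, -0.1941, 0.1618]
eef_rot: [[-0.997, 0.075, -0.0], [0.075, 0.997, 0.0], [0.0, 0.0, -1.0]]
contact_force: [1.0, 0.2, -0.0]
gripper_width: 0.468
```

```bash
python3 - <<'E'
from h import *
infcs();plan([.4765,-.337,.13],yawdown(-4.3),3)
E
```

```text
t 1.98 tcp [ 0.4511 -0.1941  0.1618] face [ -46.9 -224.6  123.2] rotface [ 0.21 28.01  0.88] F [ 1.   0.2 -0. ] Fface [ 0.9  0.3 -0.5] g 0.468 q [-33.  11. -14.  65.   0. -29.]
[[-1.2, -4.69, 1.06], [0.0, -0.0, 0.0]]
[[-1.2, -4.69, 1.06], [0.0, -0.0, 0.0]]
[[-1.2, -4.69, 1.06], [0.0, -0.0, 0.0]]
```

Call:
drive_tool:
  increments:
    - [[-1.2, -4.7, 1.05], [0, 0, 0], 4]
    - [[-1.2, -4.7, 1.05], [0, 0, 0], 4]
    - [[-1.2, -4.7, 1.05], [0, 0, 0], 4]
    - [[0, 0, 0], [0, 0, 0], 4]
    - [[0, 0, 0], [0, 0, 0], 4]

```text
time: 2.6
tcp_pos: [0.4762, -0.3353, 0.1303]
eef_rot: [[-0.997, 0.075, -0.001], [0.075, 0.997, 0.001], [0.001, 0.001, -1.0]]
contact_force: [-0.9, -0.0, 1.1]
gripper_width: 0.467
```

```bash
python3 - <<'E'
from h import *
infcs();plan([.4765,-.337,.044],yawdown(-4.3),3)
t=camera("top")[:,:,::-1];s=camera("side")[:,:,::-1]
a=cv2.resize(t[200:280,360:440],(400,400),interpolation=cv2.INTER_CUBIC);b=cv2.resize(s[280:380,255:355],(400,400),interpolation=cv2.INTER_CUBIC)
cv2.imwrite("pics/g1.png",np.hstack([a,b]))
E
```

```text
t 2.6 tcp [ 0.4762 -0.3353  0.1303] face [ -32.2 -364.1   79.7] rotface [ 0.16 28.06  0.9 ] F [-0.9 -0.   1.1] Fface [-0.3 -0.1  1.3] g 0.467 q [-43.  21.  -5.  64.   0. -39.]
[[-0.02, -0.06, 2.88], [0.02, -0.02, -0.0]]
[[-0.02, -0.06, 2.88], [0.02, -0.02, -0.0]]
[[-0.02, -0.06, 2.88], [0.02, -0.02, -0.0]]
```

View pics/g1.png

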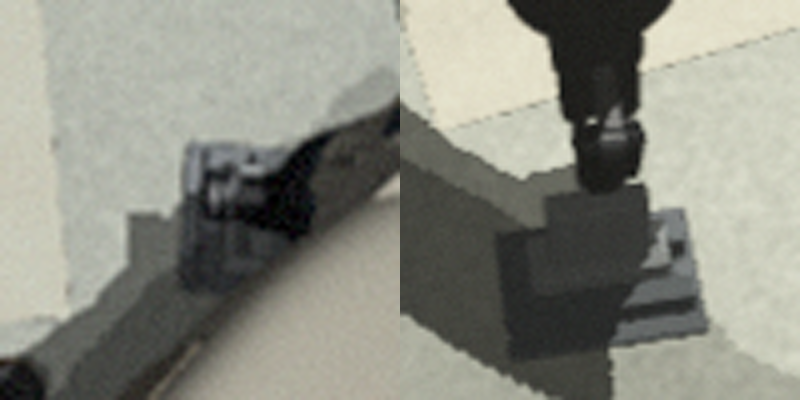

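In the side view the fingers hang just above the fin, with the tip at crop (605,190) and the fin top at (597,200). They are aligned, so I'll descend.

Call:
drive_tool:
  increments:
    - [[0, -0.1, 2.9], [0, 0, 0], 4]
    - [[0, 0, 2.9], [0, 0, 0], 4]
    - [[0, 0, 2.8], [0, 0, 0], 4]
    - [[0, 0, 0], [0, 0, 0], 4]
    - [[0, 0, 0], [0, 0, 0], 1]

```text
time: 3.32
tcp_pos: [0.4771, -0.3366, 0.0462]
eef_rot: [[-0.997, 0.074, 0.001], [0.074, 0.997, -0.001], [-0.001, -0.001, -1.0]]
contact_force: [0.7, 0.3, 0.4]
gripper_width: 0.268
```

Call:
drive_tool:
  increments:
    - [[0, 0, 0], [0, 0, 0], 0.5]
    - [[0, 0, 0], [0, 0, 0], 0.5]
    - [[0, 0, 0], [0, 0, 0], 0.5]
    - [[0, 0, 0], [0, 0, 0], 0.5]
    - [[0, 0, 0], [0, 0, 0], 0.5]

```text
time: 3.95
tcp_pos: [0.4772, -0.3371, 0.0464]
eef_rot: [[-0.997, 0.074, 0.002], [0.074, 0.997, -0.001], [-0.002, -0.001, -1.0]]
contact_force: [0.8, 2.0, 7.7]
gripper_width: 0.153
```

```bash
python3 - <<'E'
from h import *
infcs()
E
```

```text
t 3.95 tcp [ 0.4772 -0.3371  0.0464] face [ -70.5 -365.8    5.2] rotface [ 0.28 27.86  0.83] F [0.8 2.  7.7] Fface [4.2 2.  6.5] g 0.153 q [-43.  24. -13.  53.   0. -39.]
```

```bash
python3 - <<'E'
from h import *
A=(np.array([.478,-.337,.222]),yawdown(-4.3))
B=face_tool(-.015,.112,.0244+.100);print(B[0])
plan(*B,9,start=A)
E
```

```text
[0.49862195 0.14025195 0.17779661]
[[0.17, 5.31, 0.49], [-0.02, -3.11, -0.1]]
[[0.19, 5.31, 0.48], [-0.02, -3.11, -0.1]]
[[0.2, 5.31, 0.48], [-0.02, -3.11, -0.1]]
[[0.22, 5.31, 0.47], [-0.02, -3.11, -0.1]]
[[0.24, 5.31, 0.46], [-0.02, -3.11, -0.1]]
[[0.25, 5.31, 0.45], [-0.02, -3.11, -0.1]]
[[0.27, 5.31, 0.43], [-0.02, -3.11, -0.1]]
[[0.28, 5.31, 0.42], [-0.02, -3.11, -0.1]]
[[0.29, 5.31, 0.41], [-0.02, -3.11, -0.1]]
```

Call:
drive_tool:
  increments:
    - [[0, 0, -1], [0, 0, 0], 0.5]
    - [[0, 0, -4], [0, 0, 0], 0.5]
    - [[0, 0, -6], [0, 0, 0], 0.5]
    - [[0, 0, -5.6], [0, 0, 0], 0.5]
    - [[0, 0, -1], [0, 0, 0], 0.5]

```text
time: 4.58
tcp_pos: [0.4773, -0.3376, 0.2255]
eef_rot: [[-0.997, 0.075, 0.005], [0.075, 0.997, -0.005], [-0.005, -0.004, -1.0]]
contact_force: [-0.6, -0.1, -3.6]
gripper_width: 0.156
```

Call:
drive_tool:
  increments:
    - [[0.2, 5.3, 0], [0, -3.1, -0.1], 0.5]
    - [[0.2, 5.3, 0], [0, -3.1, -0.1], 0.5]
    - [[0.2, 5.3, 0], [0, -3.1, -0.1], 0.5]
    - [[0.2, 5.3, 0], [0, -3.1, -0.1], 0.5]
    - [[0.2, 5.3, 0], [0, -3.1, -0.1], 0.5]

```text
time: 5.2
tcp_pos: [0.4845, -0.07, 0.2187]
eef_rot: [[-0.961, 0.067, 0.267], [0.064, 0.998, -0.018], [-0.267, -0.0, -0.964]]
contact_force: [1.1, -0.2, -2.4]
gripper_width: 0.151
```

```bash
python3 - <<'E'
from h import *
infcs();B=face_tool(-.015,.112,.0244+.080)
plan(*B,5)
E
```

```text
t 5.2 tcp [ 0.4845 -0.07    0.2187] face [  2.8 -98.7 161.3] rotface [ 0.18 12.49  0.38] F [ 1.1 -0.2 -2.4] Fface [-0.2 -0.2 -2.7] g 0.151 q [-21.  -1. -21.  55.   4. -16.]
[[0.13, 4.22, 1.18], [-0.04, -2.5, -0.08]]
[[0.18, 4.22, 1.17], [-0.04, -2.5, -0.08]]
[[0.22, 4.22, 1.17], [-0.04, -2.5, -0.08]]
[[0.27, 4.22, 1.16], [-0.04, -2.5, -0.08]]
[[0.31, 4.21, 1.15], [-0.04, -2.5, -0.08]]
```

Call:
drive_tool:
  increments:
    - [[0.1, 5.3, 0.5], [0, -3.1, -0.1], 0.5]
    - [[0.2, 5.3, 0.8], [0, -3.1, -0.1], 0.5]
    - [[0.25, 5.3, 1.1], [0, -3.1, -0.1], 0.5]
    - [[0.3, 5.2, 1.7], [0, -3.1, -0.1], 0.5]
    - [[0.3, 0, 1.7], [0, 0, 0], 0.5]

```text
time: 5.82
tcp_pos: [0.5091, 0.1418, 0.1597]
eef_rot: [[-0.883, 0.053, 0.465], [0.045, 0.999, -0.028], [-0.466, -0.004, -0.885]]
contact_force: [-0.4, -1.0, -2.8]
gripper_width: 0.153
```

```bash
python3 - <<'E'
from h import *
t=camera("top")[:,:,::-1];s=camera("side")[:,:,::-1]
infcs();B=face_tool(-.015,.112,.0244+.02)
plan(*B,3)
a=cv2.resize(t[130:270,220:360],(400,400),interpolation=cv2.INTER_CUBIC);b=cv2.resize(s[110:250,240:380],(400,400),interpolation=cv2.INTER_CUBIC)
cv2.imwrite("pics/g2.png",np.hstack([a,b]));cv2.imwrite("pics/s2.png",s);cv2.imwrite("pics/t2.png",t)
E
```

```text
t 5.92 tcp [0.5092 0.1388 0.1586] face [-14.6 111.2 102.5] rotface [ 0.19  0.41 -0.25] F [ 0.5 -1.4 -3.5] Fface [-1.1 -1.4 -3.4] g 0.15 q [ 10.   0. -34.  28.  -6.  11.]
[[-0.0, 0.03, 1.94], [-0.06, -0.14, 0.08]]
[[0.0, 0.03, 1.94], [-0.06, -0.14, 0.08]]
[[0.01, 0.03, 1.94], [-0.06, -0.14, 0.08]]
```

View pics/g2.png

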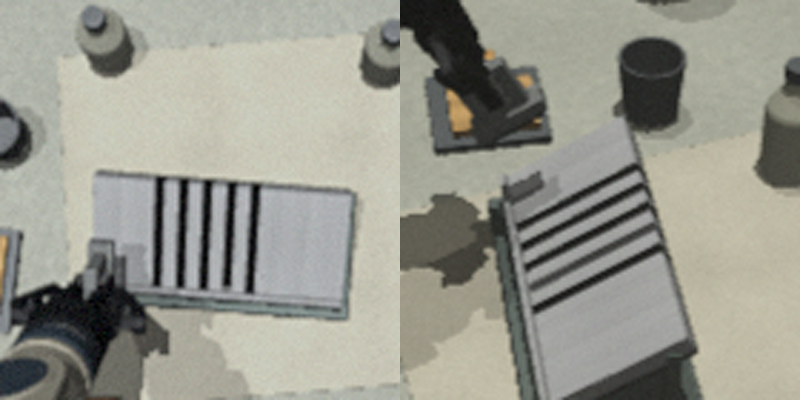

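The key is held upright to the face near top-view crop (100,255). The left end of the face is clear, so I'll descend to just above it.

Call:
drive_tool:
  increments:
    - [[0, 0.05, 2.0], [0, -0.1, 0], 0.5]
    - [[0, 0, 2.0], [0, -0.1, 0], 0.5]
    - [[0, 0, 1.6], [0, -0.1, 0.1], 0.5]
    - [[0, 0, 0], [0, -0.1, 0.1], 0.5]
    - [[0, 0, 0], [0, 0, 0], 0.5]

```text
time: 6.55
tcp_pos: [0.5376, 0.1361, 0.1127]
eef_rot: [[-0.879, 0.064, 0.473], [0.055, 0.998, -0.032], [-0.474, -0.002, -0.88]]
contact_force: [-0.5, 0.5, -2.1]
gripper_width: 0.15
```

```bash
python3 - <<'E'
from h import *
t=camera("top")[:,:,::-1];s=camera("side")[:,:,::-1]
infcs()
a=cv2.resize(t[180:250,220:290],(400,400),interpolation=cv2.INTER_CUBIC);b=cv2.resize(s[130:200,250:320],(400,400),interpolation=cv2.INTER_CUBIC)
cv2.imwrite("pics/g3.png",np.hstack([a,b]))
E
```

```text
t 6.65 tcp [0.5377 0.1364 0.1131] face [-10.8 110.5  48.8] rotface [ 0.2  -0.35  0.14] F [ 0.6  0.9 -3.2] Fface [-1.   0.9 -3.1] g 0.158 q [  9.   5. -37.  20.  -6.  11.]
```

View pics/g3.png

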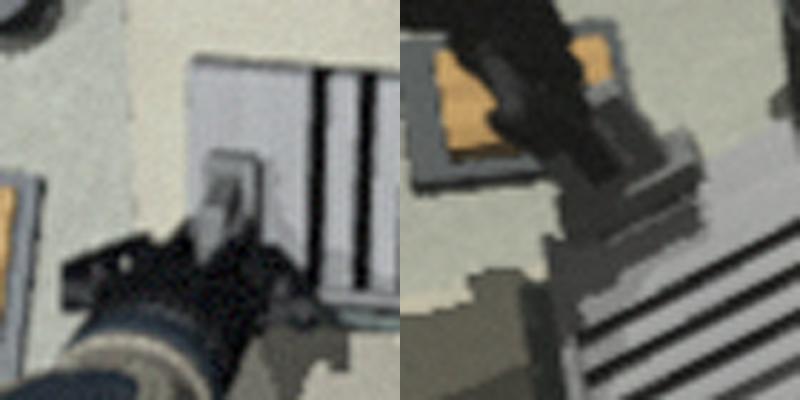

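Call:
drive_tool:
  increments:
    - [[0.1, 0, 0.6], [0, 0.1, 0], 0.5]
    - [[0.1, 0, 0.4], [0, 0.1, 0], 0.5]
    - [[0, 0, 0.1], [0, 0, 0], 0.5]
    - [[0, 0, 0], [0, 0, 0], 0.5]
    - [[0, 0, 0], [0, 0, 0], 0.5]

```text
time: 7.28
tcp_pos: [0.5411, 0.1364, 0.1016]
eef_rot: [[-0.88, 0.063, 0.47], [0.054, 0.998, -0.031], [-0.471, -0.002, -0.882]]
contact_force: [-0.2, -0.2, -3.1]
gripper_width: 0.158
```

```bash
python3 -c "
from h import *
infcs()"
```

```text
t 7.28 tcp [0.5411 0.1364 0.1016] face [-13.1 110.7  37.1] rotface [ 0.2  -0.11  0.11] F [-0.2 -0.2 -3.1] Fface [-1.6 -0.2 -2.7] g 0.158 q [  9.   7. -38.  18.  -6.  11.]
```

Call:
drive_tool:
  increments:
    - [[0, 0, 0.1], [0, 0, 0], 0.5]
    - [[0, 0, 0.1], [0, 0, 0], 0.5]
    - [[0, 0, 0.1], [0, 0, 0], 0.5]
    - [[0, 0, 0], [0, 0, 0], 0.5]
    - [[0, 0, 0], [0, 0, 0], 0.5]

```text
time: 7.9
tcp_pos: [0.5426, 0.1364, 0.0991]
eef_rot: [[-0.88, 0.063, 0.47], [0.054, 0.998, -0.031], [-0.471, -0.002, -0.882]]
contact_force: [-0.9, 0.1, -0.6]
gripper_width: 0.152
```

```bash
python3 -c "
from h import *
infcs()"
```

```text
t 7.9 tcp [0.5426 0.1364 0.0991] face [-13.  110.7  34.2] rotface [ 0.19 -0.12  0.11] F [-0.9  0.1 -0.6] Fface [-1.   0.  -0.1] g 0.152 q [  9.   7. -38.  18.  -6.  11.]
```

Call:
drive_tool:
  increments:
    - [[0, 0, 0.1], [0, 0, 0], 0.5]
    - [[0, 0, 0.1], [0, 0, 0], 0.5]
    - [[0, 0, 0.1], [0, 0, 0], 0.5]
    - [[0, 0, 0.1], [0, 0, 0], 0.5]
    - [[0, 0, 0], [0, 0, 0], 0.5]

```text
time: 8.52
tcp_pos: [0.5444, 0.1362, 0.0954]
eef_rot: [[-0.88, 0.063, 0.47], [0.054, 0.998, -0.031], [-0.471, -0.002, -0.882]]
contact_force: [-1.0, 0.6, 2.6]
gripper_width: 0.153
```

```bash
python3 -c "
from h import *
t=camera('top')[:,:,::-1];s=camera('side')[:,:,::-1]
infcs()
a=cv2.resize(t[180:250,220:290],(400,400),interpolation=cv2.INTER_CUBIC);b=cv2.resize(s[130:200,250:320],(400,400),interpolation=cv2.INTER_CUBIC)
cv2.imwrite('pics/g4.png',np.hstack([a,b]))
"
```

```text
t 8.62 tcp [0.5444 0.1362 0.0955] face [-13.1 110.7  30.1] rotface [ 0.19 -0.11  0.12] F [-0.7  1.1  1.4] Fface [-0.1  1.   1.6] g 0.153 q [  9.   7. -38.  17.  -6.  11.]
```

View pics/g4.png

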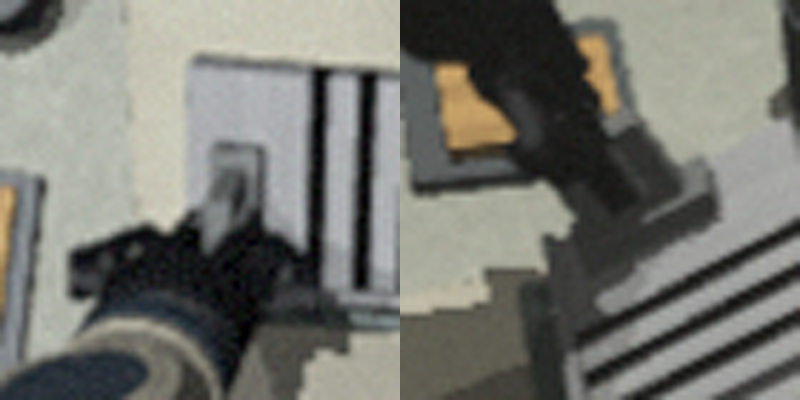

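The foot is pressed in about 7 mm (around 4.4 N) on the plain left end, with the key square to the face. Now I'll slide right.

Call:
drive_tool:
  increments:
    - [[0, -0.4, 0], [0, 0, 0], 0.5]
    - [[0, -0.5, 0], [0, 0, 0], 0.5]
    - [[0, -0.5, 0], [0, 0, 0], 0.5]
    - [[0, -0.5, 0], [0, 0, 0], 0.5]
    - [[0, -0.5, 0], [0, 0, 0], 0.5]

```text
time: 9.25
tcp_pos: [0.5427, 0.1118, 0.0954]
eef_rot: [[-0.881, 0.063, 0.47], [0.054, 0.998, -0.031], [-0.471, -0.002, -0.882]]
contact_force: [-2.4, 2.1, 1.1]
gripper_width: 0.152
```

```bash
python3 -c "
from h import *
infcs()"
```

```text
t 9.25 tcp [0.5427 0.1118 0.0954] face [-13.4  86.2  30.2] rotface [ 0.2  -0.09  0.12] F [-2.4  2.1  1.1] Fface [-1.7  1.9  2.2] g 0.152 q [  5.   6. -39.  17.  -4.   8.]
```

Call:
drive_tool:
  increments:
    - [[0, -0.5, 0], [0, 0, 0], 0.5]
    - [[0, -0.5, 0], [0, 0, 0], 0.5]
    - [[0, -0.5, 0], [0, 0, 0], 0.5]
    - [[0, -0.3, 0], [0, 0, 0], 0.5]
    - [[0, 0, 0], [0, 0, 0], 0.5]

```text
time: 9.88
tcp_pos: [0.5417, 0.0937, 0.0954]
eef_rot: [[-0.88, 0.064, 0.47], [0.055, 0.998, -0.032], [-0.471, -0.003, -0.882]]
contact_force: [-1.8, 0.1, 0.1]
gripper_width: 0.158
```

```bash
python3 -c "
from h import *
infcs()"
```

```text
t 9.88 tcp [0.5417 0.0937 0.0954] face [-13.3  68.1  30.2] rotface [ 0.25 -0.1   0.14] F [-1.8  0.1  0.1] Fface [-1.6 -0.   1. ] g 0.158 q [  3.   6. -40.  16.  -3.   6.]
```

Call:
drive_tool:
  increments:
    - [[0, -0.5, 0], [0, 0, 0], 0.5]
    - [[0, -0.6, 0], [0, 0, 0], 0.5]
    - [[0, -0.6, 0], [0, 0, 0], 0.5]
    - [[0, -0.5, 0], [0, 0, 0], 0.5]
    - [[0, -0.4, 0], [0, 0, 0], 0.5]

```text
time: 10.5
tcp_pos: [0.54, 0.0679, 0.0955]
eef_rot: [[-0.88, 0.063, 0.47], [0.055, 0.998, -0.031], [-0.471, -0.002, -0.882]]
contact_force: [-2.2, 2.6, 1.5]
gripper_width: 0.152
```

```bash
python3 -c "
from h import *
infcs()"
```

```text
t 10.5 tcp [0.54   0.0679 0.0955] face [-13.4  42.2  30.3] rotface [ 0.2  -0.09  0.13] F [-2.2  2.6  1.5] Fface [-1.4  2.4  2.4] g 0.152 q [ -1.   5. -41.  16.  -1.   2.]
```

Call:
drive_tool:
  increments:
    - [[0, -0.5, 0], [0, 0, 0], 0.5]
    - [[0, -0.6, 0], [0, 0, 0], 0.5]
    - [[0, -0.6, 0], [0, 0, 0], 0.5]
    - [[0, -0.5, 0], [0, 0, 0], 0.5]
    - [[0, -0.4, 0], [0, 0, 0], 0.5]

```text
time: 11.12
tcp_pos: [0.5384, 0.042, 0.0955]
eef_rot: [[-0.88, 0.063, 0.47], [0.055, 0.998, -0.031], [-0.471, -0.002, -0.882]]
contact_force: [-1.5, 2.9, 1.1]
gripper_width: 0.152
```

```bash
python3 -c "
from h import *
infcs()"
```

```text
t 11.12 tcp [0.5384 0.042  0.0955] face [-13.4  16.3  30.4] rotface [ 0.2  -0.1   0.13] F [-1.5  2.9  1.1] Fface [-0.9  2.8  1.7] g 0.152 q [ -5.   5. -41.  16.   0.  -1.]
```

Still riding on the face at y +16. Next I'll approach −10 with slow last steps.

Call:
drive_tool:
  increments:
    - [[0, -0.5, 0], [0, 0, 0], 0.5]
    - [[0, -0.6, 0], [0, 0, 0], 0.5]
    - [[0, -0.5, 0], [0, 0, 0], 0.5]
    - [[0, -0.4, 0], [0, 0, 0], 0.5]
    - [[0, -0.3, 0], [0, 0, 0], 0.5]

```text
time: 11.75
tcp_pos: [0.537, 0.0188, 0.0956]
eef_rot: [[-0.88, 0.064, 0.47], [0.055, 0.998, -0.032], [-0.471, -0.003, -0.882]]
contact_force: [-0.8, -1.1, -0.8]
gripper_width: 0.153
```

```bash
python3 -c "
from h import *
infcs()"
```

```text
t 11.75 tcp [0.537  0.0188 0.0956] face [-13.4  -7.   30.5] rotface [ 0.26 -0.1   0.14] F [-0.8 -1.1 -0.8] Fface [-1.  -1.2 -0.3] g 0.153 q [ -8.   4. -42.  16.   2.  -4.]
```

Call:
drive_tool:
  increments:
    - [[0, -0.1, 0], [0, 0, 0], 0.5]
    - [[0, -0.1, 0], [0, 0, 0], 0.5]
    - [[0, -0.05, 0], [0, 0, 0], 0.5]
    - [[0, 0, 0], [0, 0, 0], 0.5]
    - [[0, 0, 0], [0, 0, 0], 0.5]

```text
time: 12.38
tcp_pos: [0.5368, 0.017, 0.0956]
eef_rot: [[-0.88, 0.063, 0.47], [0.054, 0.998, -0.031], [-0.471, -0.002, -0.882]]
contact_force: [-0.2, -0.1, -3.1]
gripper_width: 0.149
```

```bash
python3 -c "
from h import *
infcs()"
```

```text
t 12.38 tcp [0.5368 0.017  0.0956] face [-13.4  -8.8  30.5] rotface [ 0.2  -0.1   0.11] F [-0.2 -0.1 -3.1] Fface [-1.6 -0.1 -2.6] g 0.149 q [ -8.   4. -42.  16.   2.  -4.]
```

The force has fallen back to the free-hanging value (−2.6 N against +1.7 N), with no side force, so the foot has dropped into the y −10 keyway. I'll pause, look, then push home.

```bash
python3 -c "
from h import *
t=camera('top')[:,:,::-1];s=camera('side')[:,:,::-1];camera('top');camera('top')
infcs()
a=cv2.resize(t[170:250,260:340],(400,400),interpolation=cv2.INTER_CUBIC);b=cv2.resize(s[160:240,270:350],(400,400),interpolation=cv2.INTER_CUBIC)
cv2.imwrite('pics/g5.png',np.hstack([a,b]))
"
```

```text
t 12.57 tcp [0.5368 0.017  0.0956] face [-13.5  -8.8  30.5] rotface [ 0.2  -0.1   0.11] F [ 0.3 -0.2 -2.8] Fface [-1.  -0.1 -2.6] g 0.153 q [ -8.   4. -42.  16.   2.  -4.]
```

View pics/g5.png

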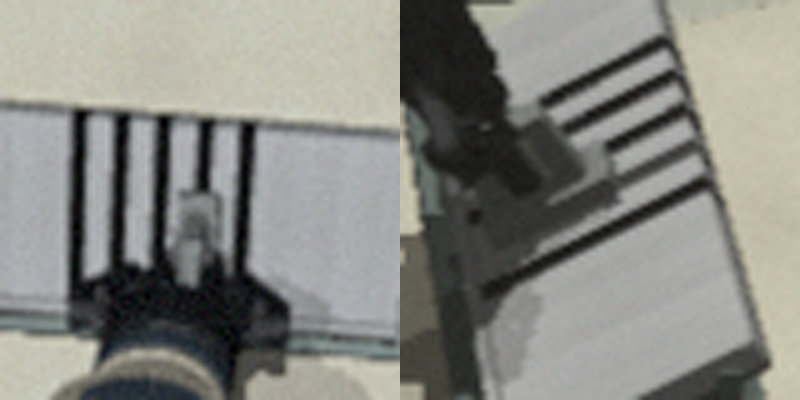

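Call:
drive_tool:
  increments:
    - [[0, 0, 0], [0, 0, 0], 0.5]
    - [[0, 0, 0.1], [0, 0, 0], 0.5]
    - [[0, 0, 0.1], [0, 0, 0], 0.5]
    - [[0, 0, 0.1], [0, 0, 0], 0.5]
    - [[0, 0, 0], [0, 0, 0], 0.5]

```text
time: 13.2
tcp_pos: [0.5382, 0.0168, 0.0928]
eef_rot: [[-0.881, 0.063, 0.47], [0.054, 0.998, -0.031], [-0.471, -0.002, -0.882]]
contact_force: [1.2, 0.1, -2.3]
gripper_width: 0.155
```

```bash
python3 -c "
from h import *
infcs()"
```

```text
t 13.2 tcp [0.5382 0.0168 0.0928] face [-13.5  -8.9  27.4] rotface [ 0.2  -0.09  0.12] F [ 1.2  0.1 -2.3] Fface [-0.   0.1 -2.6] g 0.155 q [ -8.   5. -42.  16.   2.  -4.]
```

The key lines up with the fourth keyway at top-view crop (200,200), still held. It is moving down freely, so I'll keep pushing until the shoulder seats.

Call:
drive_tool:
  increments:
    - [[0, 0, 0.1], [0, 0, 0], 0.5]
    - [[0, 0, 0.1], [0, 0, 0], 0.5]
    - [[0, 0, 0.1], [0, 0, 0], 0.5]
    - [[0, 0, 0], [0, 0, 0], 0.5]
    - [[0, 0, 0], [0, 0, 0], 0.5]

```text
time: 13.82
tcp_pos: [0.5395, 0.0167, 0.0907]
eef_rot: [[-0.88, 0.063, 0.47], [0.054, 0.998, -0.032], [-0.471, -0.002, -0.882]]
contact_force: [-5.6, -0.6, 5.4]
gripper_width: 0.152
```

```bash
python3 -c "
from h import *
infcs()"
```

```text
t 13.82 tcp [0.5395 0.0167 0.0907] face [-13.4  -8.9  24.9] rotface [ 0.21 -0.12  0.12] F [-5.6 -0.6  5.4] Fface [-2.3 -1.   7.3] g 0.152 q [ -8.   5. -42.  15.   2.  -4.]
```

Call:
drive_tool:
  increments:
    - [[0, 0, 0.05], [0, 0, 0], 0.5]
    - [[0, 0, 0], [0, 0, 0], 0.5]
    - [[0, 0, 0], [0, 0, 0], 3]
    - [[0, 0, 0], [0, 0, 0], 3.5]
    - [[0, 0, 0], [0, 0, 0], 3.5]

```text
time: 14.45
tcp_pos: [0.5401, 0.0167, 0.09]
eef_rot: [[-0.88, 0.063, 0.47], [0.054, 0.998, -0.031], [-0.471, -0.002, -0.882]]
contact_force: [-0.0, 0.6, 0.1]
gripper_width: 0.413
```

```bash
python3 -c "
from h import *
infcs()"
```

```text
t 14.45 tcp [0.5401 0.0167 0.09  ] face [-13.2  -8.9  24. ] rotface [ 0.2  -0.12  0.11] F [-0.   0.6  0.1] Fface [-0.   0.6  0.2] g 0.413 q [ -8.   5. -42.  15.   2.  -4.]
```

Call:
drive_tool:
  increments:
    - [[0, 0, -0.3], [0, 0, 0], 3.5]
    - [[0, 0, -2], [0, 0, 0], 3.5]
    - [[0, 0, -4], [0, 0, 0], 3.5]
    - [[0, 0, -5], [0, 0, 0], 3.5]
    - [[0, 0, -3], [0, 0, 0], 3.5]

```text
time: 15.08
tcp_pos: [0.4721, 0.0213, 0.2184]
eef_rot: [[-0.879, 0.063, 0.472], [0.054, 0.998, -0.032], [-0.473, -0.002, -0.881]]
contact_force: [0.8, -0.2, 0.3]
gripper_width: 0.411
```

```bash
python3 -c "
from h import *
t=camera('top')[:,:,::-1];s=camera('side')[:,:,::-1]
infcs()
a=cv2.resize(t[170:250,260:340],(400,400),interpolation=cv2.INTER_CUBIC);b=cv2.resize(s[160:240,270:350],(400,400),interpolation=cv2.INTER_CUBIC)
cv2.imwrite('pics/g6.png',np.hstack([a,b]))
plan([.5257,.3144,.20],yawdown(-3.4)@R.from_euler('z',90,degrees=True).as_matrix(),10)
print();plan([.5257,.3144,.20],yawdown(-3.4)@R.from_euler('z',-90,degrees=True).as_matrix(),10)
"
```

```text
t 15.18 tcp [0.473  0.0212 0.2196] face [-11.7  -8.4 170. ] rotface [ 0.22 -0.43  0.09] F [-0.1 -0.5 -1.3] Fface [-0.6 -0.5 -1.1] g 0.409 q [ -9. -10. -34.  38.   3.  -5.]
[[-0.21, 2.96, 0.33], [2.21, 2.24, 8.78]]
[[0.23, 2.97, 0.21], [2.21, 2.24, 8.78]]
[[0.68, 2.91, 0.12], [2.21, 2.24, 8.78]]
[[1.11, 2.77, 0.04], [2.21, 2.24, 8.78]]
[[1.52, 2.57, -0.01], [2.21, 2.24, 8.78]]
[[1.9, 2.31, -0.04], [2.21, 2.24, 8.78]]
[[2.23, 1.99, -0.04], [2.21, 2.24, 8.78]]
[[2.51, 1.62, -0.01], [2.21, 2.24, 8.78]]
[[2.72, 1.22, 0.03], [2.21, 2.24, 8.78]]
[[2.88, 0.79, 0.1], [2.21, 2.24, 8.78]]

[[-0.21, 2.96, 0.33], [-2.25, 2.21, -8.81]]
[[-0.68, 2.88, 0.43], [-2.25, 2.21, -8.81]]
[[-1.13, 2.72, 0.5], [-2.25, 2.21, -8.81]]
[[-1.55, 2.49, 0.55], [-2.25, 2.21, -8.81]]
[[-1.93, 2.2, 0.58], [-2.25, 2.21, -8.81]]
[[-2.27, 1.86, 0.57], [-2.25, 2.21, -8.81]]
[[-2.54, 1.46, 0.55], [-2.25, 2.21, -8.81]]
[[-2.76, 1.03, 0.49], [-2.25, 2.21, -8.81]]
[[-2.9, 0.58, 0.42], [-2.25, 2.21, -8.81]]
[[-2.97, 0.11, 0.32], [-2.25, 2.21, -8.81]]
```

View pics/g6.png

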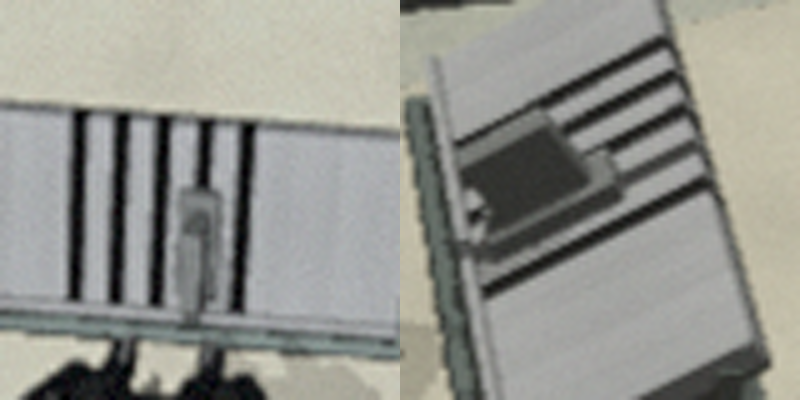

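The key is seated with its shoulder flat on the face and released. Before grasping the carrier I'll check the carrier in the side view and the key's x.

```bash
python3 -c "
from h import *
s=cv2.imread('pics/side0.png');t=cv2.imread('pics/top0.png')
a=cv2.resize(s[120:170,240:300],None,fx=7,fy=7,interpolation=cv2.INTER_CUBIC)
b=cv2.resize(t[200:250,184:234],None,fx=7,fy=7,interpolation=cv2.INTER_CUBIC)
cv2.imwrite('pics/c7.png',np.hstack([a,b]))
Fr=FR()
print('lip',(proj('top',FP+Fr@[-.062,-.0089,0])-[260,170])*5)
for x in(-.013,-.02,-.027): print(x,(proj('top',FP+Fr@[x+.035,-.0089,.014])-[260,170])*5,(proj('side',FP+Fr@[x+.035,-.0219,.014])-[270,160])*5+[400,0])
Y=yawdown(-3.4)@np.diag([-1.,1,-1])
for x,y,z in((-.007,-.022,.07),(-.007,.022,.07),(.007,.022,.07),(.007,-.022,.07),(.045,-.04,.02),(-.045,-.04,.02),(.045,.04,.02),(-.045,.04,.02)):
  P=np.array([.5257,.3144,0])+Y@np.array([x,y,z]);print((proj('side',P)-[240,120])*7, (proj('top',P)-[184,200])*7+[420,0])
"
```

```text
lip [[192.37389985 306.05002722]]
-0.013 [[197.17023748 190.57126689]] [[616.42747482 180.34697271]]
-0.02 [[196.59183414 201.16314504]] [[603.74143749 186.77598337]]
-0.027 [[196.01581894 211.71129099]] [[591.09075278 193.18707809]]
[[207.73580001 116.19549561]] [[606.30200269 182.40335911]]
[[195.92236208  52.19785052]] [[508.35733759 174.72990707]]
[[229.6096352   48.78665679]] [[512.23199344 143.73463365]]
[[242.15236504 112.6300039 ]] [[610.01588095 151.39606219]]
[[345.24905156 227.03452493]] [[688.37325083  85.17174176]]
[[127.84497494 250.53705072]] [[666.16285679 276.59377722]]
[[319.37331987 110.85720367]] [[518.4869294   71.85874257]]
[[110.06481129 132.58809425]] [[494.54603026 263.15137045]]
```

View pics/c7.png

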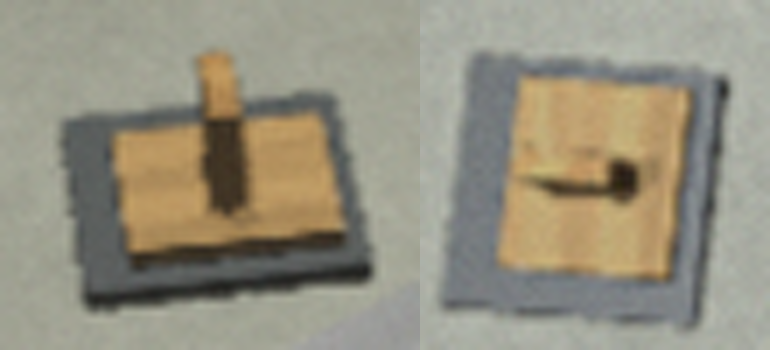

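Call:
drive_tool:
  increments:
    - [[-0.2, 2.95, 0.3], [-2.25, 2.2, -8.8], 4]
    - [[-0.7, 2.9, 0.4], [-2.25, 2.2, -8.8], 4]
    - [[-1.15, 2.7, 0.5], [-2.25, 2.2, -8.8], 4]
    - [[-1.55, 2.5, 0.55], [-2.25, 2.2, -8.8], 4]
    - [[-1.95, 2.2, 0.6], [-2.25, 2.2, -8.8], 4]

```text
time: 15.8
tcp_pos: [0.4996, 0.1689, 0.2055]
eef_rot: [[-0.708, -0.663, 0.243], [-0.664, 0.742, 0.088], [-0.239, -0.099, -0.966]]
contact_force: [1.4, -0.4, -0.1]
gripper_width: 0.466
```

Call:
drive_tool:
  increments:
    - [[-2.25, 1.85, 0.55], [-2.25, 2.2, -8.8], 4]
    - [[-2.55, 1.45, 0.55], [-2.25, 2.2, -8.8], 4]
    - [[-2.75, 1.05, 0.5], [-2.25, 2.2, -8.8], 4]
    - [[-2.9, 0.6, 0.4], [-2.25, 2.2, -8.8], 4]
    - [[-2.95, 0.1, 0.3], [-2.25, 2.2, -8.8], 4]

```text
time: 16.42
tcp_pos: [0.526, 0.3153, 0.1959]
eef_rot: [[-0.056, -0.998, -0.007], [-0.998, 0.056, 0.002], [-0.001, 0.007, -1.0]]
contact_force: [0.6, 0.4, 0.3]
gripper_width: 0.469
```

```bash
python3 -c "
from h import *
t=camera('top')[:,:,::-1];infcs()
plan([.5257,.314,.09],yawdown(-3.4)@R.from_euler('z',-90,degrees=True).as_matrix(),3)
"
```

```text
t 16.48 tcp [0.5266 0.3182 0.1946] face [  8.2 291.3 131.1] rotface [-22.61  22.29 -88.62] F [-3.1 -0.6 -1.1] Fface [-3.2 -0.8  0.4] g 0.469 q [ 23.  22.   7.  75.   0. -64.]
[[0.14, -0.01, 3.49], [0.2, 0.01, 0.23]]
[[0.14, -0.0, 3.49], [0.2, 0.01, 0.23]]
[[0.14, 0.01, 3.49], [0.2, 0.01, 0.23]]
```

Call:
drive_tool:
  increments:
    - [[0.15, 0, 3.5], [0.2, 0, 0.2], 4]
    - [[0.15, 0, 3.5], [0.2, 0, 0.2], 4]
    - [[0.1, 0, 3.4], [0, 0, 0.2], 4]
    - [[0, 0, 0], [0, 0, 0], 4]
    - [[0, 0, 0], [0, 0, 0], 4]

```text
time: 17.1
tcp_pos: [0.5257, 0.3108, 0.0942]
eef_rot: [[-0.072, -0.997, 0.003], [-0.997, 0.072, 0.003], [-0.003, -0.003, -1.0]]
contact_force: [1.0, 0.1, 0.7]
gripper_width: 0.47
```

```bash
python3 -c "
from h import *
s=camera('side')[:,:,::-1];t=camera('top')[:,:,::-1];infcs()
plan([.5257,.314,.030],yawdown(-3.4)@R.from_euler('z',-90,degrees=True).as_matrix(),3)
a=cv2.resize(s[100:170,230:300],(400,400),interpolation=cv2.INTER_CUBIC);b=cv2.resize(t[190:260,175:245],(400,400),interpolation=cv2.INTER_CUBIC)
cv2.imwrite('pics/g8.png',np.hstack([a,b]))
"
```

```text
t 17.2 tcp [0.5261 0.311  0.095 ] face [-38.6 284.1  43.2] rotface [-21.78  21.68 -87.32] F [0.7 0.7 0.2] Fface [ 0.6  0.8 -0.1] g 0.466 q [ 23.  24.  -5.  60.   0. -63.]
[[-0.09, 0.03, 2.17], [-0.08, 0.08, -0.24]]
[[-0.09, 0.02, 2.17], [-0.08, 0.08, -0.24]]
[[-0.1, 0.02, 2.17], [-0.08, 0.08, -0.24]]
```

View pics/g8.png

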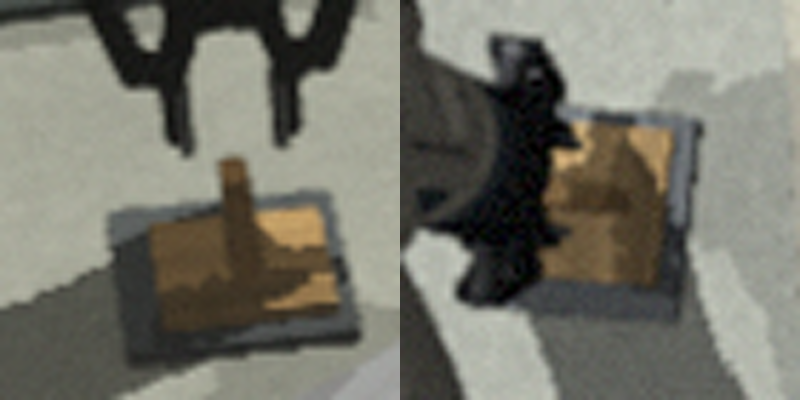

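The side view shows the fin at crop (233,165), between the open fingers at (180,150) and (287,140). I'll descend and grip.

Call:
drive_tool:
  increments:
    - [[-0.1, 0, 2.2], [0, 0, -0.2], 4]
    - [[-0.1, 0, 2.2], [0, 0, -0.2], 4]
    - [[-0.1, 0, 2], [0, 0, -0.3], 4]
    - [[0, 0, 0], [0, 0, 0], 4]
    - [[0, 0, 0], [0, 0, 0], 0.5]
  squeeze: 60

```text
time: 17.82
tcp_pos: [0.5263, 0.3141, 0.031]
eef_rot: [[-0.06, -0.998, 0.004], [-0.998, 0.06, 0.004], [-0.004, -0.004, -1.0]]
contact_force: [-0.4, -0.4, 0.3]
gripper_width: 0.27
```

Call:
drive_tool:
  increments:
    - [[0, 0, 0], [0, 0, 0], 0.5]
    - [[0, 0, 0], [0, 0, 0], 0.5]
    - [[0, 0, 0], [0, 0, 0], 0.5]
    - [[0, 0, 0], [0, 0, 0], 0.5]
    - [[0, 0, 0], [0, 0, 0], 0.5]

```text
time: 18.45
tcp_pos: [0.5265, 0.3142, 0.0312]
eef_rot: [[-0.059, -0.998, 0.005], [-0.998, 0.06, 0.004], [-0.004, -0.004, -1.0]]
contact_force: [0.3, -0.1, 6.9]
gripper_width: 0.157
```

```bash
python3 -c "
from h import *
infcs();o=robot.get_obs();p=o['tcp_pos'];print((p-np.array([.5257,.3144,.01])),o['eef_rot'])
"
```

```text
t 18.45 tcp [0.5265 0.3142 0.0312] face [-68.4 287.3 -13.2] rotface [-21.94  21.55 -88.01] F [ 0.3 -0.1  6.9] Fface [ 3.5 -0.   5.9] g 0.157 q [ 23.  28. -10.  52.   0. -64.]
[ 0.00076096 -0.00018073  0.02122208] [[-0.05949319 -0.99821738  0.00475652]
 [-0.99821873  0.05951323  0.00418944]
 [-0.00446504 -0.0044988  -0.99997991]]
```

```bash
python3 -c "
from h import *
A=(np.array([.5265,.314,.201]),np.array(robot.get_obs()['eef_rot']))
B=face_tool(-.005,.055,.0212+.08,-90);print(B[0])
plan(*B,8,start=A)
"
```

```text
[0.51492799 0.08218269 0.16200694]
[[2.9, -0.03, 0.47], [3.47, 0.03, -0.01]]
[[2.9, 0.0, 0.48], [3.47, 0.03, -0.01]]
[[2.9, 0.03, 0.48], [3.47, 0.03, -0.01]]
[[2.9, 0.06, 0.48], [3.47, 0.03, -0.01]]
[[2.9, 0.09, 0.47], [3.47, 0.03, -0.01]]
[[2.9, 0.12, 0.47], [3.47, 0.03, -0.01]]
[[2.9, 0.15, 0.46], [3.47, 0.03, -0.01]]
[[2.9, 0.18, 0.45], [3.47, 0.03, -0.01]]
```

Call:
drive_tool:
  increments:
    - [[0, 0, -1], [0, 0, 0], 0.5]
    - [[0, 0, -4], [0, 0, 0], 0.5]
    - [[0, 0, -6], [0, 0, 0], 0.5]
    - [[0, 0, -5], [0, 0, 0], 0.5]
    - [[0, 0, -1], [0, 0, 0], 0.5]

```text
time: 19.08
tcp_pos: [0.5262, 0.3138, 0.2041]
eef_rot: [[-0.059, -0.998, 0.008], [-0.998, 0.059, 0.005], [-0.006, -0.008, -1.0]]
contact_force: [0.4, 0.9, -2.0]
gripper_width: 0.153
```

Call:
drive_tool:
  increments:
    - [[2.9, 0, 0.4], [3.5, 0, 0], 0.5]
    - [[2.9, 0, 0.4], [3.5, 0, 0], 0.5]
    - [[2.9, 0, 0.4], [3.5, 0, 0], 0.5]
    - [[2.9, 0.05, 0.4], [3.5, 0, 0], 0.5]
    - [[2.9, 0.1, 0.4], [3.5, 0, 0], 0.5]

```text
time: 19.7
tcp_pos: [0.5168, 0.1675, 0.1782]
eef_rot: [[-0.059, -0.951, 0.303], [-0.998, 0.057, -0.016], [-0.003, -0.303, -0.953]]
contact_force: [0.8, -0.9, -1.0]
gripper_width: 0.158
```

Call:
drive_tool:
  increments:
    - [[2.9, 0.1, 0.4], [3.5, 0, 0], 0.5]
    - [[2.9, 0.15, 0.4], [3.5, 0, 0], 0.5]
    - [[2.5, 0.2, 0.4], [3.3, 0, 0], 0.5]
    - [[0, 0, 0], [0, 0, 0], 0.5]
    - [[0, 0, 0], [0, 0, 0], 0.5]

```text
time: 20.32
tcp_pos: [0.5128, 0.0859, 0.1659]
eef_rot: [[-0.06, -0.882, 0.467], [-0.998, 0.054, -0.025], [-0.003, -0.468, -0.884]]
contact_force: [0.5, -0.2, -1.0]
gripper_width: 0.158
```

```bash
python3 -c "
from h import *
s=camera('side')[:,:,::-1];t=camera('top')[:,:,::-1];infcs()
plan(*face_tool(-.005,.052,.0212+.012,-90),4)
a=cv2.resize(s[130:250,250:370],(400,400),interpolation=cv2.INTER_CUBIC);b=cv2.resize(t[170:270,230:330],(400,400),interpolation=cv2.INTER_CUBIC)
cv2.imwrite('pics/g9.png',np.hstack([a,b]))
"
```

```text
t 20.43 tcp [0.5132 0.0863 0.1661] face [ -4.8  59.  105.7] rotface [-2.200e-01 -7.000e-02 -8.993e+01] F [-0.3 -0.2 -1.2] Fface [-0.8 -0.2 -0.9] g 0.155 q [  2.  -2. -35.  29.  -2. -86.]
[[0.18, 0.0, 1.81], [0.02, 0.05, -0.02]]
[[0.18, 0.0, 1.81], [0.02, 0.05, -0.02]]
[[0.18, 0.0, 1.81], [0.02, 0.05, -0.02]]
[[0.18, 0.0, 1.81], [0.02, 0.05, -0.02]]
```

View pics/g9.png

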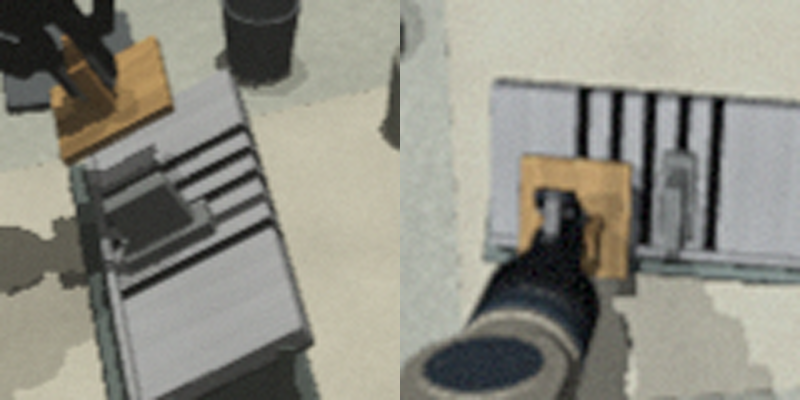

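The carrier is held parallel to the face at top crop (575,215), to the left of the key at (680,200). I'll descend with a gap of about 8 mm.

Call:
drive_tool:
  increments:
    - [[0.2, 0, 1.8], [0, 0, 0], 0.5]
    - [[0.2, 0, 1.8], [0, 0, 0], 0.5]
    - [[0.2, 0, 1.8], [0, 0, 0], 0.5]
    - [[0.1, 0, 1.5], [0, 0, 0], 0.5]
    - [[0, 0, 0.3], [0, 0, 0], 0.5]

```text
time: 21.05
tcp_pos: [0.5462, 0.0775, 0.1013]
eef_rot: [[-0.059, -0.883, 0.466], [-0.998, 0.053, -0.025], [-0.003, -0.466, -0.885]]
contact_force: [0.5, 0.9, -1.1]
gripper_width: 0.157
```

Call:
drive_tool:
  increments:
    - [[0, 0, 0], [0, 0, 0], 0.5]
    - [[0, 0, 0], [0, 0, 0], 0.5]
    - [[0, 0, 0], [0, 0, 0], 0.5]
    - [[0, 0, 0], [0, 0, 0], 0.5]
    - [[0, 0, 0], [0, 0, 0], 0.5]

```text
time: 21.68
tcp_pos: [0.5461, 0.077, 0.1025]
eef_rot: [[-0.059, -0.882, 0.468], [-0.998, 0.054, -0.025], [-0.003, -0.468, -0.883]]
contact_force: [-0.1, -0.3, -0.9]
gripper_width: 0.159
```

```bash
python3 -c "
from h import *
infcs()"
```

```text
t 21.68 tcp [0.5461 0.077  0.1025] face [-5.2 51.6 33.9] rotface [-1.700e-01 -7.000e-02 -8.991e+01] F [-0.1 -0.3 -0.9] Fface [-0.5 -0.3 -0.8] g 0.159 q [  0.   5. -39.  18.  -1. -87.]
```

Contact is expected at TCP z of about 21 mm in the face frame. I'll go 10 mm down, then 1 mm steps.

Call:
drive_tool:
  increments:
    - [[0, 0, 0.6], [0, 0, 0], 0.5]
    - [[0, 0, 0.4], [0, 0, 0], 0.5]
    - [[0, 0, 0.1], [0, 0, 0], 0.5]
    - [[0, 0, 0.1], [0, 0, 0], 0.5]
    - [[0, 0, 0], [0, 0, 0], 0.5]

```text
time: 22.3
tcp_pos: [0.5514, 0.0766, 0.0917]
eef_rot: [[-0.059, -0.882, 0.467], [-0.998, 0.054, -0.025], [-0.003, -0.468, -0.884]]
contact_force: [-2.7, -0.2, 1.3]
gripper_width: 0.16
```

```bash
python3 -c "
from h import *
infcs()"
```

```text
t 22.3 tcp [0.5514 0.0766 0.0917] face [-5.6 51.6 21.9] rotface [-1.900e-01 -4.000e-02 -8.991e+01] F [-2.7 -0.2  1.3] Fface [-1.7 -0.4  2.4] g 0.16 q [  0.   7. -39.  16.  -1. -87.]
```

Call:
drive_tool:
  increments:
    - [[0, 0, 0.1], [0, 0, 0], 0.5]
    - [[0, 0, 0], [0, 0, 0], 0.5]
    - [[0, 0, 0], [0, 0, 0], 0.5]
    - [[0, 0, 0], [0, 0, 0], 0.5]
    - [[0, 0, 0], [0, 0, 0], 0.5]

```text
time: 22.92
tcp_pos: [0.5514, 0.0766, 0.0915]
eef_rot: [[-0.059, -0.882, 0.468], [-0.998, 0.054, -0.025], [-0.003, -0.469, -0.883]]
contact_force: [-14.9, -0.6, 13.0]
gripper_width: 0.16
```

```bash
python3 -c "
from h import *
infcs()"
```

```text
t 22.93 tcp [0.5514 0.0766 0.0915] face [-5.6 51.6 21.7] rotface [-1.600e-01 -6.000e-02 -8.992e+01] F [-14.9  -0.6  13. ] Fface [-7.  -1.5 18.4] g 0.16 q [  0.   7. -39.  16.  -1. -87.]
```

Call:
drive_tool:
  increments:
    - [[0, 0, -0.08], [0, 0, 0], 0.5]
    - [[0.2, 0, 0], [0, 0, 0], 0.5]
    - [[0.2, 0, 0], [0, 0, 0], 0.5]
    - [[0.1, 0, 0], [0, 0, 0], 0.5]
    - [[0, 0, 0], [0, 0, 0], 0.5]

```text
time: 23.55
tcp_pos: [0.5518, 0.0718, 0.0919]
eef_rot: [[-0.059, -0.882, 0.468], [-0.998, 0.054, -0.024], [-0.004, -0.469, -0.883]]
contact_force: [-2.8, 3.6, 4.5]
gripper_width: 0.158
```

```bash
python3 -c "
from h import *
infcs()"
```

```text
t 23.55 tcp [0.5518 0.0718 0.0919] face [-4.9 46.9 21.7] rotface [ -0.18  -0.12 -89.92] F [-2.8  3.6  4.5] Fface [-0.6  3.5  5.3] g 0.158 q [ -1.   7. -39.  16.  -1. -87.]
```

Call:
drive_tool:
  increments:
    - [[0.1, 0, 0], [0, 0, 0], 0.5]
    - [[0, 0, 0], [0, 0, 0], 0.5]
    - [[0, 0, 0], [0, 0, 0], 0.5]
    - [[0, 0, 0], [0, 0, 0], 0.5]
    - [[0, 0, 0], [0, 0, 0], 0.5]

```text
time: 24.18
tcp_pos: [0.5517, 0.0709, 0.0919]
eef_rot: [[-0.059, -0.882, 0.468], [-0.998, 0.054, -0.025], [-0.004, -0.469, -0.883]]
contact_force: [-3.7, 4.9, 5.9]
gripper_width: 0.153
```

```bash
python3 -c "
from h import *
infcs()"
```

```text
t 24.18 tcp [0.5517 0.0709 0.0919] face [-4.9 45.9 21.7] rotface [ -0.17  -0.12 -89.92] F [-3.7  4.9  5.9] Fface [-0.7  4.7  7.1] g 0.153 q [ -1.   7. -39.  16.  -1. -88.]
```

```bash
python3 -c "
from h import *
s=camera('side')[:,:,::-1];t=camera('top')[:,:,::-1];infcs()
a=cv2.resize(s[150:220,265:335],(400,400),interpolation=cv2.INTER_CUBIC);b=cv2.resize(t[180:250,250:320],(400,400),interpolation=cv2.INTER_CUBIC)
cv2.imwrite('pics/g10.png',np.hstack([a,b]))
"
```

```text
t 24.27 tcp [0.5517 0.0709 0.0918] face [-4.9 45.9 21.7] rotface [ -0.17  -0.12 -89.92] F [-2.2  3.1  5.2] Fface [0.4 2.9 5.7] g 0.157 q [ -1.   7. -39.  16.  -1. -88.]
```

View pics/g10.png

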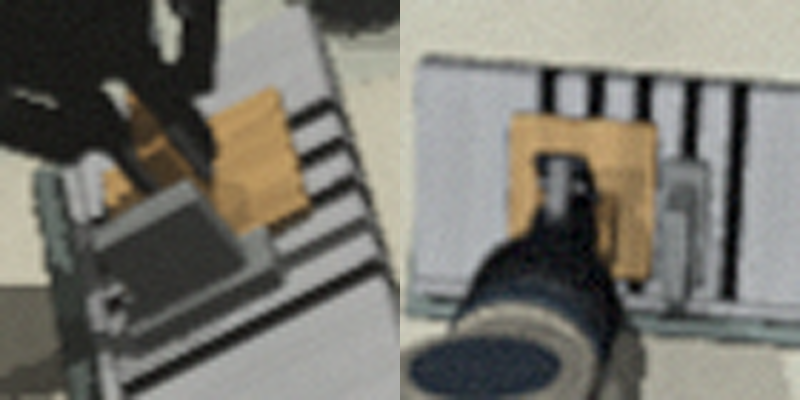

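Call:
drive_tool:
  increments:
    - [[0.1, 0, 0], [0, 0, 0], 0.5]
    - [[0, 0, 0], [0, 0, 0], 0.5]
    - [[0, 0, 0], [0, 0, 0], 0.5]
    - [[0, 0, 0], [0, 0, 0], 0.5]
    - [[0, 0, 0], [0, 0, 0], 0.5]

```text
time: 24.9
tcp_pos: [0.5516, 0.0699, 0.0918]
eef_rot: [[-0.059, -0.882, 0.468], [-0.998, 0.054, -0.025], [-0.004, -0.469, -0.883]]
contact_force: [-3.1, 4.0, 4.6]
gripper_width: 0.156
```

```bash
python3 -c "
from h import *
infcs()"
```

```text
t 24.9 tcp [0.5516 0.0699 0.0918] face [-4.9 44.9 21.7] rotface [ -0.18  -0.12 -89.92] F [-3.1  4.   4.6] Fface [-0.8  3.8  5.6] g 0.156 q [ -1.   7. -40.  16.  -1. -88.]
```

The gap is very small, with the plate edge at top crop 655 and the key edge about 662. The side force is only friction so far, so I'll take another small step.

Call:
drive_tool:
  increments:
    - [[0.08, 0, 0], [0, 0, 0], 0.5]
    - [[0, 0, 0], [0, 0, 0], 0.5]
    - [[0, 0, 0], [0, 0, 0], 0.5]
    - [[0, 0, 0], [0, 0, 0], 0.5]
    - [[0, 0, 0], [0, 0, 0], 0.5]

```text
time: 25.52
tcp_pos: [0.5516, 0.0691, 0.0918]
eef_rot: [[-0.059, -0.882, 0.468], [-0.998, 0.054, -0.024], [-0.004, -0.469, -0.883]]
contact_force: [-3.6, 3.9, 5.5]
gripper_width: 0.153
```

```bash
python3 -c "
from h import *
infcs()"
```

```text
t 25.52 tcp [0.5516 0.0691 0.0918] face [-5.  44.1 21.7] rotface [ -0.18  -0.12 -89.92] F [-3.6  3.9  5.5] Fface [-0.8  3.6  6.7] g 0.153 q [ -1.   7. -40.  16.  -1. -88.]
```

Call:
drive_tool:
  increments:
    - [[0.08, 0, 0], [0, 0, 0], 0.5]
    - [[0, 0, 0], [0, 0, 0], 0.5]
    - [[0, 0, 0], [0, 0, 0], 0.5]
    - [[0, 0, 0], [0, 0, 0], 0.5]
    - [[0, 0, 0], [0, 0, 0], 0.5]

```text
time: 26.15
tcp_pos: [0.5515, 0.0683, 0.0918]
eef_rot: [[-0.059, -0.882, 0.468], [-0.998, 0.054, -0.024], [-0.004, -0.469, -0.883]]
contact_force: [-2.5, 4.8, 5.3]
gripper_width: 0.157
```

```bash
python3 -c "
from h import *
infcs()"
```

```text
t 26.15 tcp [0.5515 0.0683 0.0918] face [-5.  43.3 21.7] rotface [ -0.18  -0.12 -89.92] F [-2.5  4.8  5.3] Fface [0.  4.6 6. ] g 0.157 q [ -1.   6. -40.  16.  -1. -88.]
```

The origins are now about 52–53 mm apart, so the carrier is against the key. Releasing and retracting.

Call:
drive_tool:
  increments:
    - [[0, 0, 0], [0, 0, 0], 2]
    - [[0, 0, 0], [0, 0, 0], 3.5]
    - [[0, 0, 0], [0, 0, 0], 3.5]
    - [[0, 0, 0], [0, 0, 0], 3.5]
    - [[0, 0, -0.3], [0, 0, 0], 3.5]

```text
time: 26.78
tcp_pos: [0.5497, 0.0681, 0.094]
eef_rot: [[-0.06, -0.882, 0.467], [-0.998, 0.054, -0.025], [-0.003, -0.468, -0.884]]
contact_force: [-0.5, 0.1, -0.4]
gripper_width: 0.411
```

```bash
python3 -c "
from h import *
infcs()"
```

```text
t 26.77 tcp [0.5497 0.0681 0.094 ] face [-5.5 43.  24.5] rotface [-2.00e-01 -3.00e-02 -8.99e+01] F [-0.5  0.1 -0.4] Fface [-0.6  0.  -0.1] g 0.411 q [ -1.   6. -39.  16.  -1. -88.]
```

Call:
drive_tool:
  increments:
    - [[0, 0, -2], [0, 0, 0], 3.5]
    - [[0, 0, -4], [0, 0, 0], 3.5]
    - [[0, 0, -5], [0, 0, 0], 3.5]
    - [[0, 0, -5], [0, 0, 0], 3.5]
    - [[-4, 0, -2], [0, 0, 0], 3.5]

```text
time: 27.4
tcp_pos: [0.4679, 0.1113, 0.2569]
eef_rot: [[-0.064, -0.879, 0.472], [-0.998, 0.058, -0.027], [-0.004, -0.473, -0.881]]
contact_force: [1.3, 0.0, -0.2]
gripper_width: 0.406
```

```bash
python3 -c "
from h import *
s=camera('side')[:,:,::-1];t=camera('top')[:,:,::-1];infcs()
a=cv2.resize(s[150:220,265:335],(400,400),interpolation=cv2.INTER_CUBIC);b=cv2.resize(t[180:250,250:320],(400,400),interpolation=cv2.INTER_CUBIC)
cv2.imwrite('pics/g11.png',np.hstack([a,b]));cv2.imwrite('pics/s11.png',s);cv2.imwrite('pics/t11.png',t)
"
```

```text
t 27.5 tcp [0.4681 0.1149 0.2566] face [ -3.5  84.9 207.6] rotface [-7.0e-02 -4.1e-01 -9.0e+01] F [ 0.7 -0.2  0.9] Fface [ 1.  -0.1  0.4] g 0.41 q [  6.  -9. -28.  44.  -4. -81.]
```

View pics/g11.png

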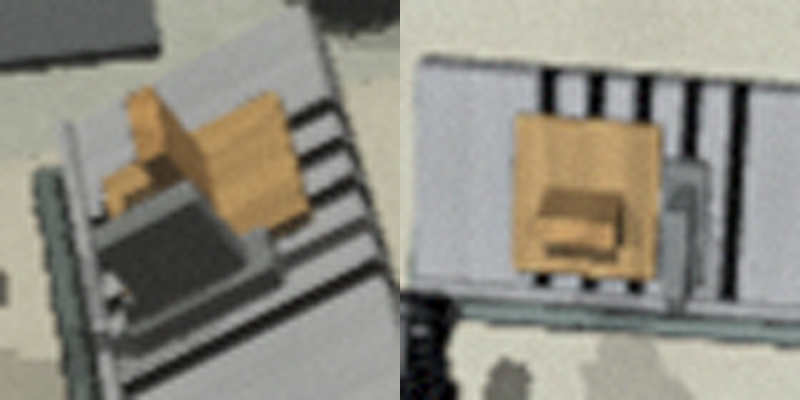

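View pics/s11.png

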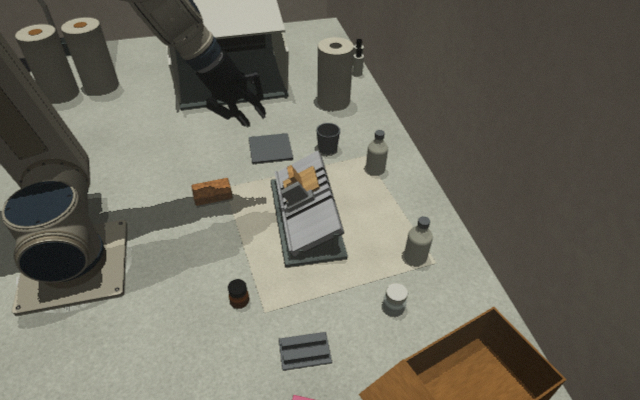

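The carrier lies flat on the face at top crop (588,195), with its right edge on the key's left side at about (660,200). The key is home, the bottles, jars and cup are all upright, and the arm is clear. I'll check once more that nothing moves and hand in.

Call:
drive_tool:
  increments:
    - [[0, 0, 0], [0, 0, 0], 3.5]
    - [[0, 0, 0], [0, 0, 0], 3.5]
    - [[0, 0, 0], [0, 0, 0], 3.5]
    - [[0, 0, 0], [0, 0, 0], 3.5]
    - [[0, 0, 0], [0, 0, 0], 3.5]

```text
time: 28.12
tcp_pos: [0.4681, 0.1123, 0.2531]
eef_rot: [[-0.06, -0.882, 0.467], [-0.998, 0.054, -0.025], [-0.003, -0.468, -0.884]]
contact_force: [0.5, -0.2, 0.1]
gripper_width: 0.41
```

```bash
python3 -c "
from h import *
t=camera('top')[:,:,::-1];o=cv2.imread('pics/t11.png')
print(np.abs(t[180:250,260:320].astype(int)-o[180:250,260:320]).mean())
def m(im):
    h=cv2.cvtColor(np.ascontiguousarray(im[180:250,250:320]),cv2.COLOR_BGR2HSV);k=cv2.inRange(h,(8,70,60),(28,255,255));M=cv2.moments(k);return M['m10']/M['m00'],M['m01']/M['m00'],k.sum()/255
print(m(o),m(t));print(robot.sign_off())
"
```

```text
3.6334920634920636
(32.26474820143885, 34.037410071942446, np.float64(695.0)) (32.197424892703864, 33.97424892703863, np.float64(699.0))
the job is handed in; nothing more can be done
None
```

The key is home in the open keyway at y −10 and the carrier lies flat on the face against its left side. I handed the job in at about 28 s of the 72 s allowed; `sign_off` reports no verdict.

- **Key:** I set it on the plain left end with the foot about 7 mm in (around 4.4 N) and slid it right without lifting. At y −10 the force fell back to the free-hanging value with no side force, so the foot had dropped in. I paused, pushed down until the shoulder pressed on the face (about 10 N), and let go.
- **Carrier:** I set it down left of the key and slid it right until the origins were about 52–53 mm apart. No clear force rise marked the touch. I stopped on that distance, and the picture afterwards shows no visible gap.
- **Last checks:** In the last pictures the key is home and the carrier flat and square. The bottles, jars and cup are upright, and the pink look-alike was left alone. The carrier's image centre moved less than 0.1 pixel over the last 0.6 s, and the tool force was near zero.
- **Small disagreement:** My face frame gave y −8.9 mm where the keyway is listed at −10 mm. That is within the 2 mm calibration error.

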